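# Put a cut gear away in the rotary gear tray

### The job

Put the toothed gear away: take it out of the drip rack, leaving the two smooth blanks in it, and lay it down flat on the trolley top so that you can take it again by its rim. Turn the rotary tray by its rim until the empty nest that fits this gear closely stands in the middle of the gap at the front of the clear cover, and set the gear flat in that nest, fully down; leave the tray so. Do not shift the brush, the hex key and the caliper.

Things in the scene. Friction and masses are not known exactly. Their poses are not given: they have to be found in the camera images.
- gear: toothed steel gear, 48 mm over the teeth, 16 thick, bore 12, about 0.2 kg; it behaves as a 12-sided disc, 46 mm across its flats, one of which faces own z. Origin at its centre, own x along its axis. Starts on edge in the rack, axis along the rack's x, centre 39 mm above the trolley; lying flat its centre is 8 mm above what it lies on. Stands on edge by itself; leaned over 25 degrees it falls flat
- blank_large: smooth steel blank without teeth, 48 mm diameter, 16 thick, on edge in the rack; origin at its centre, own x along its axis. Stays in the rack
- blank_small: smooth steel blank without teeth, 40 mm diameter, 16 thick, on edge in the rack; origin at its centre, own x along its axis. Stays in the rack
- drip_rack: fixed rack, 166 x 78 mm along its own x and y: shallow pan with two rods along x (tops 19 mm high, 26 mm apart) that carry the wheels on edge; three places, 50 mm apart along x, each between two pairs of upright wires (26 mm apart in y, tops 43 mm high). A wheel is lifted straight up by its top. Origin: centre of the pan's underside
- gear_stand: foot of the rotary gear tray, fixed; origin on the tray's axis at trolley height, own -x is the front. Carries a fixed clear cover, 112 mm radius, 46 to 49 mm high, on a spindle with a black knob (17 mm radius, top 64 mm). The cover's gap, 92 mm wide with straight sides, runs from its front edge back to 22 mm before the axis; parts go in and out only there
- tray (a joint): turn of the tray about the upright axis, rad, growing counterclockwise from above; at 0 (and any full turn) nest_51 stands in the middle of the front gap. Turns endlessly both ways, with light friction (about 2 N at the rim), and stays where left. Tray plate: 120 mm radius, 12 to 20 mm high
- rim_knob (a point): one of six upright finger knobs on the tray's rim, 20 mm diameter, 131 mm from the axis, 12 to 36 mm high, outside the cover's edge, every 60 degrees, midway between nests; this one is the next counterclockwise from nest_51. Point on its axis at its top
- nest_51 (a point): the empty nest that fits the gear: raised steel ring on the tray, 51 mm inside at the bottom, flared to 55 at its top, 5 mm high (outside 62). Point: centre of its floor, 82 mm from the axis, 20 mm above the trolley. Six nests, 60 degrees apart, grow counterclockwise: 33, 39, 45, 51, 57, 63; 33, 39, 63 hold gears, the rest are empty
- nest_45 (a point): empty nest, 45 mm inside, too small for the gear; point: centre of its floor
- nest_57 (a point): empty nest, 57 mm inside, too loose for the gear; point: centre of its floor
- brush: bystander: chip brush, 182 mm long, 14 high, lying in front of the tray; origin under its middle
- hex_key: bystander: black hex key, 73 x 38 mm, 7 high, lying front left; origin under its middle
- caliper: bystander: digital caliper, 253 mm long, 13 high, lying right of the rack; origin under its middle
There are look-alikes about, which are no part of the job. What is shaped like the gear but pink is not meant.

How it is judged:
On the way:
1. the gear lies flat on the trolley top and is let go ((angle between gear's own x axis and vertical below 0.1 rad or angle between gear's own x axis and vertical above 3.0416 rad) and height (world z) of gear below 0.011 m and contact force between gear and the fingers below 0.1 N and linear speed of gear below 0.03 m/s), for 0.2 s.
At the end, for the whole second after the job is handed in: nest_51 is at the front, within 12 mm sideways of the gap's middle line, the tray at rest; the gear lies flat (5 degrees) and fully down in nest_51, let go; blanks still in the rack within 20 mm, brush, hex key and caliper within 30 mm of their start (x of nest_51 in the frame of gear_stand below 0 m and y of nest_51 in the frame of gear_stand between -0.012 and 0.012 m and horizontal distance between gear and nest_51 below 0.0045 m and z of gear in the frame of nest_51 between 0.005 and 0.0105 m and (angle between gear's own x axis and vertical below 0.08 rad or angle between gear's own x axis and vertical above 3.0616 rad) and linear speed of gear below 0.01 m/s and velocity of joint tray between -0.03 and 0.03 rad/s and distance of each of blank_large, blank_small from where it was at the start of the episode below 0.02 m and distance of each of brush, hex_key, caliper from where it was at the start of the episode below 0.03 m); the robot touches nothing.
It fails at once if a blank is pulled or knocked out of its place (distance of any of blank_large, blank_small from where it was at the start of the episode above 0.02 m).
It fails at once if the brush, the hex key or the caliper is shifted by more than 30 mm (distance of any of brush, hex_key, caliper from where it was at the start of the episode above 0.03 m).
It also fails if it takes over 72 s, if anything falls off the work surface, if the arm or the gripper's body presses on something with over 40 N, if the wrist force passes 120 N, or if a joint passes its speed limit or range.

### The arm

A 6-joint arm with a two-finger parallel gripper is mounted at the origin on a cart in front of the work surface, level with it; the furniture and walls round the work are solid. World frame = base frame: x ahead of the robot, y to its left, z up, the work surface at z = 0. Lengths are in m, angles in rad, forces in N, time in s.
With the tool pointing down it reaches from about 0.4 to 0.925 m from the base axis. Payload 3.4 kg.
Tool frame: the origin (TCP) lies midway between the tips of the shut fingers; the grasp point (between the pads) lies 19 mm behind it; z points along the fingers, y is the line along which they close (so a half turn about z gives the same grasp; the last joint's range is limited). The gripper opens to 85 mm and grips with 20 to 120 N. Pads are 22 mm wide; open, the fingers measure 114 mm over their backs; the gripper's body (76 mm by 85 mm) begins 54 mm behind the grasp point. The pads swing forward as they close: fully open they stand 13 mm farther back than shut.
Start: joints at [-1.421, 0.307, 1.506, -0, 1.328, -0.073], TCP at [0.127, -0.561, 0.193] pointing down, gripper open.
Joint ranges: [-3.12, 3.12], [-1.05, 2.28], [0.14, 2.33], [-1.42, 4.57], [0.1, 2.73], [-2.68, 2.68]. Speed limits (rad/s): [2.57, 2.57, 3.14, 3.14, 3.14, 3.14].

### API

Orientations are given as a 3x3 rotation matrix whose columns are the frame's x, y, z axes.
In Python, from bench import get_state, grab_frame, camera_params, close_job, search_frame, silhouettes, landmark_of gives the robot as it stands. The module is installed in compiled form; this text tells all that it offers.
- The arm moves only by the tool step_arm, never from a script. Its argument "series" is a list of rows, each a list of 5 numbers: the shift along the tool's x, y, z in cm, then the turn about the tool's z in degrees, then the finger opening in cm, from 0 to 8.54. A call has 1 to 12 rows; each row shifts and turns the commanded pose from where the row before left it, along the tool's axes as they then stand; what a row does not reach is not made up. A row lasts 1/10 s, in which the tool goes at most 50 mm and 8.59 degrees, less where a joint would pass 70% of its speed; a pose out of reach is approached as far as the arm can. A call is refused whole if a number of a shift passes 5 or a number of a turn 8.59, either way. A call with a gripper value outside its range is refused whole. The fingers move at their own pace and stop on an object; "newtons" is the grip in N (left out, the last holds). Time passes only in rows, so rows that do not move let the fingers close. It gives the time, the measured TCP pose, the force, the opening and the grip force at its end, in the units of the state.
- get_state(): the state, without advancing time (a new reading comes with each control period).
- grab_frame(name): name is "side" or "top"; returns the picture (420x560x3 uint8, red, green, blue); there is no depth.
- camera_params(name): a dict with "intrinsics" (3x3 intrinsics, pixels), "R" (3x3) and "t" (3): a world point X has camera coordinates R X + t. Camera axes: x right, y down, z forward; pixel columns grow to the right and rows downward; lengths in m; the calibration is good to about 2 mm. A picture is of the moment at which its call begins. camera_params takes no time and is no camera call.
- close_job(): hands the job in; it is judged then, once.
Trained networks look in the newest picture that a camera, given by its name, has taken for a name from the list of things; names that differ only in an ending like _2 or _b are one class to them, and where a whole thing is asked for, a point or a joint stands for the part that bears it (a point fixed in the world has none). Each returns a list of dicts, best first, with "p" (0 to 1); they miss things now and then, are a little off and sometimes report something else, mostly with a low value. They report only what shows in the picture. A call takes as long as a camera call. They do not tell look-alikes from the thing itself.
- search_frame(camera, query): "point" ([x, y, z] in m, in world coordinates, good to about 4 mm: the middle of the surface that is visible of it).
- silhouettes(camera, query): "mask" (420x560 bool, what is visible of it).
- landmark_of(camera, query): "point" ([x, y, z] in m, in world coordinates, good to about 4 mm: a listed point, or the origin of a listed thing).
The state is a dict: "time_s": time; "joints": joint angles; "dq": joint speeds; "joint_efforts": joint torques, N m; "position": TCP position; "eef_rot": TCP orientation; "force": force on the tool from outside, world axes, zero at the start; "moment": the same for the moment, N m; "grip_width": finger opening in m; "grip_force": force on a finger pad.
Only numpy, scipy, OpenCV 4.12 (cv2) and the standard library are available. Lean on these libraries where they do the work, as an engineer would, in place of code of your own. Each camera call takes 0.05 s, during which the arm holds its last target. There are 200 camera calls.

## Working session

There is one attempt and no reset: what is moved stays moved. The work goes in short steps, Python scripts to look and compute and a tool call to move; the robot and the scene stay as the last step left them, time stands still between calls to the robot, and variables do not carry over. Pictures are saved under pics/ and viewed, at most 10 in all, crops included, and the job is handed in when it is done.

Besides the shell and the picture viewer there is one more tool, called as name(argument=value, ...), one argument or row to a line, values as JSON. step_arm: Moves the arm, as the interface text tells. Its arguments: {"type":"object","properties":{"series":{"type":"array","items":{"type":"array","items":{"type":"number"}}},"newtons":{"type":"number"}},"required":["series"]}

```bash
mkdir -p pics; cat > h.py <<'E'
import numpy as np, cv2
from bench import *
np.set_printoptions(precision=4,suppress=True)
def save(c,n):
    im=grab_frame(c); cv2.imwrite(f'pics/{n}.png',im[:,:,::-1]); return im
def proj(c,X):
    p=camera_params(c); x=np.array(p['R'])@np.array(X)+np.array(p['t']); u=np.array(p['intrinsics'])@x; return u[:2]/u[2]
def ray(c,uv,z):
    p=camera_params(c);R=np.array(p['R']);t=np.array(p['t']);K=np.array(p['intrinsics'])
    o=-R.T@t; d=R.T@np.linalg.solve(K,[uv[0],uv[1],1]); return o+d*(z-o[2])/d[2]
E
python3 - <<'E'
from h import *
a=save('top','top0');b=save('side','side0')
cv2.imwrite('pics/both.png',np.vstack([a,b])[:,:,::-1])
for c in('top','side'):
    p=camera_params(c);print(c,-np.array(p['R']).T@np.array(p['t']),p['R'])
    for q in ['gear','blank_large','blank_small','drip_rack','gear_stand','rim_knob','nest_51','nest_45','nest_57','brush','hex_key','caliper','tray']:
        print(q,[(np.array(r['point']),round(r['p'],2)) for r in landmark_of(c,q)[:4]])
s=get_state();print(s['time_s'],s['position'],s['eef_rot'])
E
```

```text
top [ 0.4266 -0.2557  1.0563] [[-0.0044 -0.9996  0.0267]
 [-0.9978  0.0026 -0.0661]
 [ 0.066  -0.0269 -0.9975]]
gear [(array([ 0.4362, -0.6718,  0.0257]), 0.56), (array([ 0.4619, -0.3232,  0.0437]), 0.41)]
blank_large [(array([ 0.5093, -0.318 ,  0.0457]), 0.56)]
blank_small [(array([ 0.4113, -0.3256,  0.034 ]), 0.58)]
drip_rack [(array([ 0.4591, -0.3266,  0.0013]), 0.72)]
gear_stand [(array([ 0.5707,  0.0582, -0.0036]), 0.88)]
rim_knob []
nest_51 [(array([0.4948, 0.0906, 0.0149]), 0.59)]
nest_45 [(array([0.4948, 0.0906, 0.0149]), 0.59)]
nest_57 [(array([0.4948, 0.0906, 0.0149]), 0.59)]
brush [(array([ 0.3809, -0.0911, -0.0019]), 0.87), (array([0.4927, 0.1626, 0.0392]), 0.39), (array([0.3822, 0.1446, 0.0018]), 0.27)]
hex_key [(array([ 0.3826, -0.0901, -0.0004]), 0.52), (array([0.3816, 0.1415, 0.0001]), 0.42)]
caliper [(array([ 0.4393, -0.5419,  0.002 ]), 0.67)]Traceback (most recent call last):
  File "<stdin>", line 7, in <module>
ValueError: it knows: blank_large, blank_small, brush, caliper, drip_rack, gear, gear_stand, hex_key, nest, rim_knob
```

View pics/top0.png

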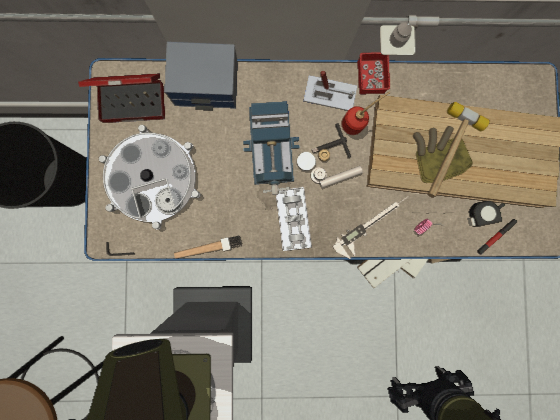

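View pics/side0.png

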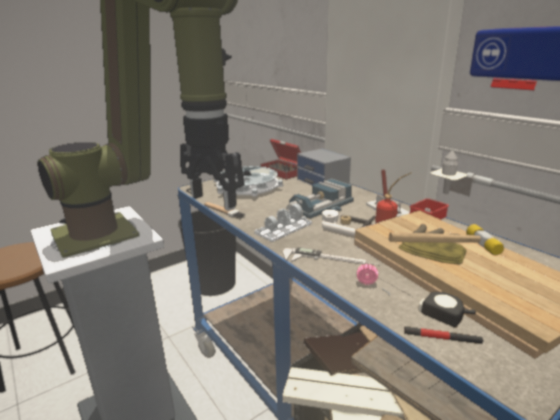

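```bash
python3 - <<'E'
from h import *
a=cv2.imread('pics/top0.png')
l=cv2.resize(a[115:230,90:210],None,fx=4.5,fy=4.5,interpolation=cv2.INTER_CUBIC)
r=cv2.resize(a[180:260,265:322],None,fx=4.5,fy=4.5,interpolation=cv2.INTER_CUBIC)
r=cv2.copyMakeBorder(r,0,l.shape[0]-r.shape[0],0,0,0)
cv2.imwrite('pics/z.png',np.hstack([l,r]))
for q in ['gear','drip_rack','gear_stand','brush','rim_knob']:
  print(q,[(np.array(r['point']),round(r['p'],2)) for r in landmark_of('side',q)[:3]])
p=camera_params('top');print(p['intrinsics'])
s=get_state();print(s['time_s'],s['position'],s['eef_rot'])
m=silhouettes('top','drip_rack')[0]['mask'].astype(np.uint8)
print(cv2.minAreaRect(cv2.findNonZero(m)))
m=silhouettes('top','brush')[0]['mask'].astype(np.uint8)
print(cv2.boundingRect(m))
E
```

```text
gear [(array([ 0.461 , -0.3259,  0.0395]), 0.53), (array([ 0.4382, -0.6724,  0.0297]), 0.52)]
drip_rack [(array([ 0.4581, -0.3238,  0.0005]), 0.75)]
gear_stand [(array([ 0.5744,  0.0605, -0.0039]), 0.89), (array([ 0.4645, -0.3252,  0.0367]), 0.72)]
brush [(array([ 0.3836, -0.0893, -0.004 ]), 0.52)]
rim_knob [(array([0.4895, 0.1578, 0.0316]), 0.58), (array([ 0.4397, -0.547 , -0.0032]), 0.38)]
[[385.7627   0.     277.6983]
 [  0.     385.7627 205.4075]
 [  0.       0.       1.    ]]
0.95 [ 0.127  -0.5608  0.1926] [[ 0.9753  0.221   0.    ]
 [ 0.221  -0.9753 -0.0001]
 [-0.      0.0001 -1.    ]]
((292.8979187011719, 218.6348114013672), (60.73533630371094, 29.274566650390625), 82.14668273925781)
(175, 236, 65, 22)
```

View pics/z.png

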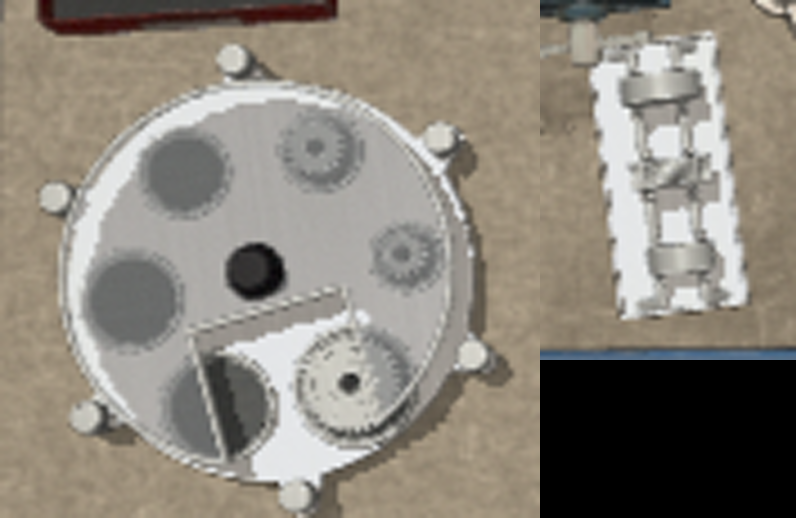

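```bash
cat >> h.py <<'E'
def cr(p,z): return ray('top',[(p[0]+.5)/4.5-.5+90,(p[1]+.5)/4.5-.5+115],z)
def tray(P):
    P=np.array(P)[:,:2]; k=np.arange(len(P))
    from scipy.optimize import least_squares
    f=lambda v:(np.c_[v[0]+.131*np.cos(v[2]+k*np.pi/3),v[1]+.131*np.sin(v[2]+k*np.pi/3)]-P).ravel()
    a0=np.arctan2(*(P[0]-P.mean(0))[::-1])
    r=least_squares(f,[*P.mean(0),a0]); return r.x,f(r.x)
E
python3 - <<'E'
from h import *
K=[(90,417),(297,495),(473,355),(440,140),(234,62),(55,198)]
P=[cr(p,.036) for p in K]
x,r=tray(P);print(x[:2],np.degrees(x[2]),r)
print('knobtop',cr((255,270),.064)[:2])
a,b,c=[cr(p,.049)[:2] for p in [(190,335),(228,460),(345,290)]]
print(a,b,c,[np.degrees(np.arctan2(*(v)[::-1])) for v in (a-b,a-c)],np.linalg.norm(a-c))
# rack
m=silhouettes('top','drip_rack')[0]['mask'].astype(np.uint8)
rr=cv2.minAreaRect(cv2.findNonZero(m));bp=cv2.boxPoints(rr);W=np.array([ray('top',q,.005)[:2] for q in bp]);print(W,W.mean(0))
for i in range(4):
    d=W[i]-W[i-1];print(np.linalg.norm(d),np.degrees(np.arctan2(d[1],d[0])))
for q in ['gear','blank_large','blank_small']:
  for c in ('top','side'):
    for o in silhouettes(c,q)[:2]:
      u,v,w,h=cv2.boundingRect(o['mask'].astype(np.uint8)); print(q,c,(u,v,w,h),round(o['p'],2),[np.array(s['point']) for s in search_frame(c,q)[:1]])
for q in ['gear','blank_large','blank_small']:print(q,[(np.array(r['point'])) for r in landmark_of('side',q)[:2]])
print('nests',[(np.array(r['point']),r['p']) for r in landmark_of('side','nest')],[(np.array(r['point']),r['p']) for r in landmark_of('top','nest_51')])
print('knob',[(np.array(r['point']),r['p']) for r in landmark_of('top','rim_knob')])
for n in ('hex_key','brush'):
  for o in silhouettes('top',n)[:3]:
    u,v,w,h=cv2.boundingRect(o['mask'].astype(np.uint8)); print(n,o['p'],ray('top',(u,v),0)[:2],ray('top',(u+w,v+h),0)[:2])
E
```

```text
[0.5725 0.0576] 129.17391397444788 [-0.0006  0.0018 -0.0014 -0.0003 -0.0003 -0.0007  0.0012 -0.0005  0.0013
  0.0003 -0.0001 -0.0007]
knobtop [0.5725 0.0549]
[0.5369 0.0961] [0.4646 0.073 ] [0.563  0.0077] [np.float64(17.73297382095952), np.float64(106.43212273965841)] 0.09225017846374532
[[ 0.537  -0.2748]
 [ 0.5479 -0.3545]
 [ 0.3834 -0.3757]
 [ 0.373  -0.2967]] [ 0.4603 -0.3254]
0.16544187526347495 7.601930085978854
0.08043142002738846 -82.20429332739947
0.1658906743226025 -172.66801325043846
0.07964957770736163 97.47608995768198
gear top (415, 219, 17, 15) 0.6 [array([ 0.4359, -0.6707,  0.0369])]
gear top (285, 215, 18, 7) 0.5 [array([ 0.4359, -0.6707,  0.0369])]
gear side (357, 264, 21, 20) 0.81 [array([ 0.4344, -0.6751,  0.0337])]
gear side (277, 208, 13, 14) 0.66 [array([ 0.4344, -0.6751,  0.0337])]
blank_large top (99, 125, 101, 105) 0.73 []
blank_large top (284, 196, 16, 7) 0.66 []
blank_large side (288, 203, 15, 16) 0.47 [array([ 0.5068, -0.3239,  0.042 ])]
blank_small top (334, 203, 65, 55) 0.4 [array([ 0.4084, -0.3242,  0.0537])]
blank_small side (216, 179, 66, 16) 0.17 []
gear [array([ 0.461 , -0.3259,  0.0395]), array([ 0.4382, -0.6724,  0.0297])]
blank_large [array([ 0.5098, -0.3201,  0.0384]), array([ 0.4067, -0.3293,  0.0375])]
blank_small [array([ 0.4079, -0.3273,  0.039 ]), array([ 0.4633, -0.3251,  0.0369])]
nests [(array([0.4945, 0.0906, 0.0187]), 0.85), (array([0.6371, 0.1109, 0.0201]), 0.79), (array([0.5574, 0.1456, 0.0211]), 0.72)] [(array([0.4948, 0.0906, 0.0149]), 0.59)]
knob []
hex_key 0.66 [0.3962 0.1792] [0.3693 0.1706]
hex_key 0.54 [0.7194 0.2035] [ 0.4301 -0.0753]
brush 0.88 [ 0.4141 -0.0053] [ 0.3538 -0.1813]
```

step_arm(
  series=[
    [3.14,-1.3,0,0,3.2],
    [3.14,-1.3,0,0,3.2],
    [3.14,-1.3,0,0,3.2],
    [3.14,-1.3,0,0,3.2],
    [3.14,-1.3,0,0,3.2],
    [3.14,-1.3,0,0,3.2],
    [3.14,-1.3,0,0,3.2],
    [3.14,-1.3,0,0,3.2],
    [3.14,-1.3,0,0,3.2],
    [3.14,-1.3,0,0,3.2],
    [3.14,-1.3,0,0,3.2],
    [3.14,-1.3,0,0,3.2],
  ],
)

```text
time_s: 3.45
position: [0.4611, -0.3245, 0.1927]
eef_rot: [[0.975, 0.221, 0.0], [0.221, -0.975, -0.0], [0.0, 0.0, -1.0]]
force: [-0.4, 0.3, -0.4]
grip_width: 0.0323
grip_force: 0.0
```

step_arm(
  series=[
    [0,0,0,-8.47,3.2],
    [0,0,0,-8.47,3.2],
    [0,0,0,-8.47,3.2],
    [0,0,0,-8.47,3.2],
    [0,0,0,-8.47,3.2],
    [0,0,0,-8.47,3.2],
    [0,0,0,-8.47,3.2],
    [0,0,0,-8.47,3.2],
    [0,0,0,-8.47,3.2],
    [0,0,0,-8.47,3.2],
    [0,0,0,0,3.2],
  ],
)

```text
time_s: 4.55
position: [0.4601, -0.3254, 0.1926]
eef_rot: [[-0.13, 0.991, 0.0], [0.991, 0.13, -0.0], [-0.0, 0.0, -1.0]]
force: [-0.4, 1.1, 0.3]
grip_width: 0.0319
grip_force: 0.0
```

```bash
cat >> h.py <<'E'
def go(x,y,z,yawy=None):
    s=get_state();R=np.array(s['eef_rot']);p=np.array(s['position'])
    yy=np.degrees(np.arctan2(R[1,1],R[0,1]))
    print('t',s['time_s'],'p',p,'yaw_y',round(yy,2),'grip',s['grip_width'],s['grip_force'],'F',np.array(s['force']))
    print('tool shift cm',100*R.T@(np.array([x,y,z])-p),'turn',None if yawy is None else -((yawy-yy+180)%360-180))
E
python3 -c "
from h import *
go(.460,-.325,.046,7.5)"
```

```text
t 4.55 p [ 0.4601 -0.3254  0.1926] yaw_y 7.49 grip 0.031887787265220215 0.0 F [-0.3928  1.1419  0.3274]
tool shift cm [ 0.0413 -0.0027 14.6624] turn -0.012058229882796923
```

step_arm(
  series=[
    [0,0,3.5,0,3.2],
    [0,0,3.5,0,3.2],
    [0,0,3,0,3.2],
    [0,0,2.5,0,3.2],
    [0,0,2,0,3.2],
    [0,0,0,0,3.2],
    [0,0,0,0,1.0],
    [0,0,0,0,1.0],
    [0,0,0,0,1.0],
    [0,0,0,0,1.0],
    [0,0,0,0,1.0],
    [0,0,0,0,1.0],
  ],
  newtons=40,
)

```text
time_s: 5.75
position: [0.4602, -0.3255, 0.048]
eef_rot: [[-0.13, 0.992, 0.001], [0.992, 0.13, -0.0], [-0.001, 0.0, -1.0]]
force: [-0.1, 0.6, -0.8]
grip_width: 0.0099
grip_force: 0.0
```

```bash
python3 - <<'E'
from h import *
a=save('top','t1');b=save('side','s1')
A=cv2.resize(a[170:260,250:340],(400,400),interpolation=cv2.INTER_CUBIC)
B=cv2.resize(b[160:250,240:330],(400,400),interpolation=cv2.INTER_CUBIC)
cv2.imwrite('pics/z1.png',np.hstack([A,B])[:,:,::-1])
s=get_state();print(s['grip_width'],s['grip_force'],s['force'])
for q in ('gear','blank_large','blank_small'):print(q,[(np.array(r['point']),r['p']) for r in landmark_of('side',q)[:3]])
print(proj('side',s['position']),proj('side',[.46,-.325,.062]))
E
```

```text
0.009959431557468059 0.0 [ 0.2447  0.4277 -0.3774]
gear [(array([ 0.4374, -0.6717,  0.0279]), 0.64), (array([ 0.4632, -0.3263,  0.0384]), 0.62)]
blank_large [(array([ 0.5076, -0.3187,  0.0352]), 0.63)]
blank_small [(array([ 0.4056, -0.3297,  0.0375]), 0.58)]
[283.0747 213.2586] [282.8858 208.8052]
```

View pics/z1.png

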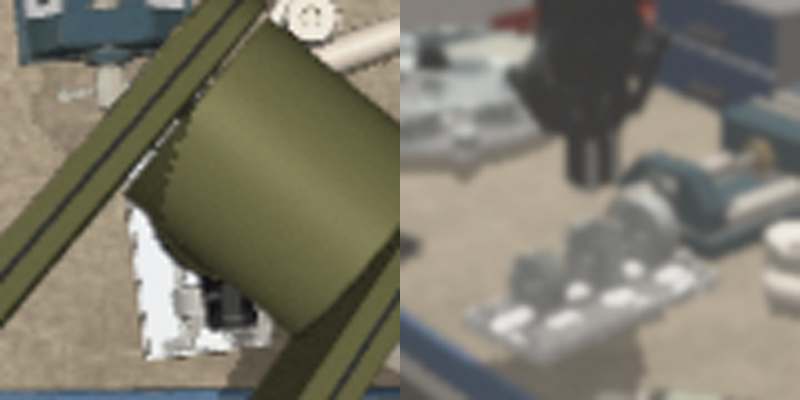

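```bash
python3 - <<'E'
from h import *
p0=np.array([.127,-.5608,.1926]);y=np.array([.221,-.9753,0])
for s in(-1,1):
  for dz in (0,.013): print('init',proj('side',p0+s*.043*y+[0,0,dz]))
s=get_state();print(s['joints'],s['position'])
p=np.array(s['position'])
for z in (0,.02,.04): print(proj('side',p+[0,0,z]),proj('top',p+[0,0,z]))
print(camera_params('side'))
E
```

```text
init [200.9047 221.2335]
init [200.2393 215.1762]
init [230.7627 233.5963]
init [230.263  227.1835]
[-0.6906  0.4376  1.7154  0.      0.9887 -0.8208] [ 0.46   -0.3254  0.0476]
[283.0543 213.3191] [293.9465 218.0766]
[282.9366 207.0923] [294.4817 217.8167]
[282.8173 200.78  ] [295.0389 217.5461]
{'intrinsics': array([[388.0969,   0.    , 284.4209],
       [  0.    , 388.0969, 206.7753],
       [  0.    ,   0.    ,   1.    ]]), 'R': array([[ 0.7988, -0.6014, -0.0159],
       [-0.2456, -0.3019, -0.9212],
       [ 0.5492,  0.7397, -0.3889]]), 't': array([-0.5664,  0.078 ,  1.1544])}
```

step_arm(
  series=[
    [0,0,0,0,3.2],
    [0,0,0,0,3.2],
    [0,0,0,0,3.2],
    [0,0,0.5,0,3.2],
    [0,0,0.5,0,3.2],
    [0,0,0.5,0,3.2],
    [0,0,0.5,0,3.2],
    [0,0,0,0,1.0],
    [0,0,0,0,1.0],
    [0,0,0,0,1.0],
    [0,0,0,0,1.0],
  ],
)

```text
time_s: 7.1
position: [0.4603, -0.3255, 0.0278]
eef_rot: [[-0.13, 0.992, 0.0], [0.992, 0.13, -0.0], [-0.0, 0.0, -1.0]]
force: [-0.4, -0.2, -0.2]
grip_width: 0.0097
grip_force: 0.0
```

```bash
python3 - <<'E'
from h import *
b=save('side','s2');s=get_state();print(s['position'],s['grip_width'],s['grip_force'],s['force'])
B=b[150:250,230:340].astype(int)
# dark finger rows near column 283
for r in range(190,225,2):print(r,b[r,274:294:2].mean(1).astype(int) if 0 else b[r,272:296:2].mean(-1).astype(int))
E
```

```text
[ 0.4603 -0.3256  0.0279] 0.010058218988245587 0.0 [0.0627 0.1715 0.309 ]
190 [60 60 60 63 69 60 61 65 60 60 66 96]
192 [ 60  60  60  67  83  62  61  63  61  81 124 143]
194 [ 72  62  61  61  65  61  60  61  67 117 155 141]
196 [135 108  81  61  61  62  61  72  93 138 126  95]
198 [167 162 134  70  62  82  77  69  96 108  83  80]
200 [171 171 149  75  65  95  85  67  94  84  89 111]
202 [169 170 150  76  65  91  86  68  97 128 159 177]
204 [171 170 150  79  64  89  88  67 102 139 172 189]
206 [166 168 155  95  67  91  93  71 106 117 123 148]
208 [164 165 162 144 108 105 112 112 119 112 109 115]
210 [163 162 160 152 135 115 117 129 134 120 109 112]
212 [163 165 156 129 112 112 116 123 123 116 116 123]
214 [162 165 155 118 111 112 117 122 122 121 121 121]
216 [148 156 154 119 112 115 114 118 123 126 122 120]
218 [137 144 140 118 119 125 115 118 126 142 155 129]
220 [129 133 131 118 123 119 113 117 127 178 214 173]
222 [120 124 122 123 131 121 115 120 129 140 155 151]
224 [118 115 119 177 206 160 121 129 149 166 161 160]
```

step_arm(
  series=[
    [0,0,0,0,3.2],
    [0,0,0,0,3.2],
    [0,0,0,0,3.2],
    [0,0,0.5,0,3.2],
    [0,0,0.5,0,3.2],
    [0,0,0.5,0,3.2],
    [0,0,0.3,0,3.2],
    [0,0,0,0,1.0],
    [0,0,0,0,1.0],
    [0,0,0,0,1.0],
    [0,0,0,0,1.0],
    [0,0,0,0,1.0],
  ],
)

```text
time_s: 8.35
position: [0.4601, -0.3254, 0.0097]
eef_rot: [[-0.13, 0.992, 0.0], [0.992, 0.13, -0.0], [-0.0, 0.0, -1.0]]
force: [-0.5, 0.5, -2.2]
grip_width: 0.0149
grip_force: 42.9
```

step_arm(
  series=[
    [0,0,-1.5,0,1.0],
    [0,0,-3,0,1.0],
    [0,0,-3,0,1.0],
    [0,0,-2.5,0,1.0],
    [2.8,0,0,0,1.0],
    [2.8,0,0,0,1.0],
    [2.8,0,0,0,1.0],
    [2.8,0,0,0,1.0],
    [2.8,2.2,0,0,1.0],
    [2.8,2.2,0,0,1.0],
    [2.8,2.2,0,0,1.0],
    [0,0,0,0,1.0],
  ],
)

```text
time_s: 9.55
position: [0.5022, -0.1192, 0.1099]
eef_rot: [[-0.134, 0.991, 0.002], [0.991, 0.134, 0.001], [0.001, 0.003, -1.0]]
force: [-0.5, -0.1, -2.4]
grip_width: 0.0149
grip_force: 43.0
```

```bash
python3 - <<'E'
from h import *
b=save('side','s3');a=save('top','t3')
go(.50,-.12,-.004)
for c in('side','top'):
  for q in ('gear','blank_large','blank_small'):print(q,[(np.array(r['point']),r['p']) for r in landmark_of(c,q)[:3]])
p=proj('side',get_state()['position']).astype(int)
B=cv2.resize(b[p[1]-60:p[1]+50,p[0]-60:p[0]+60],None,fx=4,fy=4,interpolation=cv2.INTER_CUBIC)
cv2.imwrite('pics/z3.png',B[:,:,::-1])
E
```

```text
t 9.65 p [ 0.5001 -0.1219  0.1096] yaw_y 7.6 grip 0.014654987041478907 42.96532857390048 F [-0.8272 -1.1056 -1.7708]
tool shift cm [ 0.1949  0.0243 11.3612] turn None
gear [(array([ 0.4404, -0.6718,  0.0256]), 0.68), (array([ 0.505 , -0.1156,  0.1354]), 0.45), (array([ 0.3849, -0.0932, -0.0049]), 0.33)]
blank_large [(array([ 0.5119, -0.3208,  0.0352]), 0.48)]
blank_small [(array([ 0.408 , -0.3307,  0.0375]), 0.43)]
gear [(array([ 0.4404, -0.5469,  0.0028]), 0.74), (array([ 0.4375, -0.6744,  0.0219]), 0.73)]
blank_large [(array([ 0.5095, -0.3193,  0.0454]), 0.44)]
blank_small [(array([ 0.3789,  0.1447, -0.0013]), 0.64), (array([ 0.4111, -0.3252,  0.0361]), 0.53)]
```

View pics/z3.png

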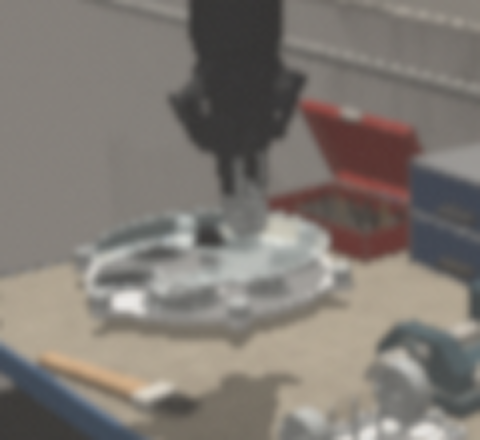

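step_arm(
  series=[
    [0,0,3,0,1.0],
    [0,0,3,0,1.0],
    [0,0,3,0,1.0],
    [0,0,1.5,0,1.0],
    [0,0,0.6,0,1.0],
    [0,0,0.2,0,1.0],
    [0,0,0.1,0,1.0],
    [0,0,0.1,0,1.0],
    [0,0,0,0,1.0],
    [0,0,0,0,1.0],
  ],
)

```text
time_s: 10.95
position: [0.5005, -0.1226, -0.0047]
eef_rot: [[-0.13, 0.992, 0.001], [0.992, 0.13, -0.0], [-0.001, 0.001, -1.0]]
force: [-0.1, 0.2, -1.2]
grip_width: 0.0149
grip_force: 42.9
```

step_arm(
  series=[
    [0,0,0.15,0,1.0],
    [0,0,0,0,2.6],
    [0,0,0,0,3.0],
    [0,0,0,0,3.0],
    [0,0,0,0,3.0],
    [0,0,-1,0,3.0],
    [0,0,-2.5,0,3.0],
    [0,0,-2.5,0,2.0],
    [0,-2,0,0,0],
    [0,-2.5,0,0,0],
    [0,0,0,0,0],
  ],
)

```text
time_s: 12.05
position: [0.4513, -0.1276, 0.0536]
eef_rot: [[-0.129, 0.992, -0.004], [0.992, 0.129, 0.001], [0.001, -0.003, -1.0]]
force: [0.2, 0.5, -0.4]
grip_width: -0.0002
grip_force: 0.0
```

```bash
python3 - <<'E'
from h import *
save('side','s4');save('top','t4')
go(.50,-.122,-.002)
for c in('side','top'):
  for q in ('gear',):print(q,[(np.array(r['point']),r['p']) for r in landmark_of(c,q)[:3]])
E
```

```text
t 12.15 p [ 0.4556 -0.1285  0.0538] yaw_y 7.43 grip 0.00025732074968440327 0.0 F [ 0.5994 -0.0575  0.181 ]
tool shift cm [0.0735 4.4817 5.59  ] turn None
gear [(array([ 0.5037, -0.1238,  0.0211]), 0.7), (array([0.5597, 0.145 , 0.0231]), 0.57), (array([ 0.4424, -0.6717,  0.0287]), 0.55)]
gear [(array([ 0.4365, -0.6721,  0.0229]), 0.45)]
```

step_arm(
  series=[
    [0,0,2.5,0,0],
    [0,0,2.5,0,0],
    [0,0,0.5,0,0],
    [0,0,0,0,0],
    [0,1,0,0,0],
    [0,1,0,0,0],
    [0,1,0,0,0],
    [0,1,0,0,0],
    [0,0.7,0,0,0],
    [0,0,0,0,0],
    [0,0,0,0,0],
  ],
)

```text
time_s: 13.35
position: [0.5018, -0.122, -0.002]
eef_rot: [[-0.13, 0.991, -0.001], [0.991, 0.13, 0.0], [0.0, -0.001, -1.0]]
force: [0.9, 0.2, 0.4]
grip_width: 0.0003
grip_force: 0.0
```

step_arm(
  series=[
    [0,-1,-1,0,0],
    [0,-2,-3,0,3],
    [0,-3,-3,0,7],
    [0,-3,-1,0,7],
    [0,0,0,0,7],
    [0,0,0,0,7],
  ],
)

```text
time_s: 13.95
position: [0.4116, -0.134, 0.0789]
eef_rot: [[-0.129, 0.992, 0.001], [0.992, 0.129, -0.0], [-0.001, 0.001, -1.0]]
force: [0.1, -0.8, 0.5]
grip_width: 0.0696
grip_force: 0.0
```

```bash
python3 - <<'E'
from h import *
b=save('side','s5');a=save('top','t5')
go(.50,-.122,-.002)
for c in('side','top'):
  for q in ('gear','blank_large','blank_small'):print(q,[(np.array(r['point']),r['p']) for r in landmark_of(c,q)[:3]])
A=cv2.resize(a[120:260,180:330],(420,392),interpolation=cv2.INTER_CUBIC)
B=cv2.resize(b[150:270,190:310],(392,392),interpolation=cv2.INTER_CUBIC)
cv2.imwrite('pics/z5.png',np.hstack([A,B])[:,:,::-1])
E
```

```text
t 14.05 p [ 0.4131 -0.1341  0.0783] yaw_y 7.44 grip 0.06987552269297811 0.0 F [ 0.0167 -0.4563 -0.1652]
tool shift cm [0.0785 8.7682 8.0388] turn None
gear [(array([ 0.437 , -0.6746,  0.0279]), 0.72), (array([ 0.5388, -0.1167,  0.007 ]), 0.58)]
blank_large [(array([ 0.5103, -0.3189,  0.0389]), 0.59)]
blank_small [(array([ 0.4084, -0.3334,  0.0408]), 0.5)]
gear [(array([0.4952, 0.09  , 0.0183]), 0.75), (array([ 0.5316, -0.1169,  0.0112]), 0.48)]
blank_large [(array([ 0.5077, -0.3152,  0.0418]), 0.42)]
blank_small [(array([ 0.4071, -0.3264,  0.0352]), 0.44)]
```

View pics/z5.png

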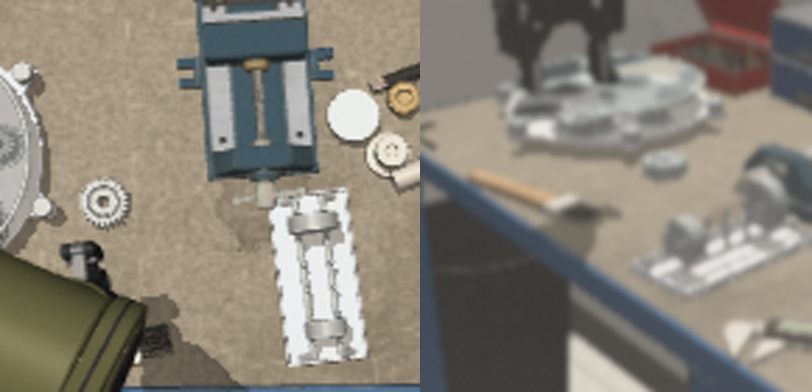

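```bash
python3 - <<'E'
from h import *
go(.6201,.1828,.078,-20.8)
print(ray('top',(217.2,192.2),.016))
E
```

```text
t 14.35 p [ 0.413  -0.1338  0.0777] yaw_y 7.49 grip 0.07000048470548738 0.0 F [ 0.8951  0.137  -0.2522]
tool shift cm [28.6926 24.6559 -0.0391] turn 28.288983250108913
[ 0.5316 -0.1206  0.016 ]
```

step_arm(
  series=[
    [3,2.5,-1,0,5],
    [3,2.5,0,0,5],
    [3,2.5,0,0,5],
    [3,2.5,0,0,5],
    [3,2.5,0,0,5],
    [3,2.5,0,0,5],
    [3,2.5,0,0,5],
    [2.5,2.5,0,0,5],
    [2.5,2.5,0,0,5],
    [2.7,2.15,0,0,5],
    [0,0,0,0,5],
  ],
)

```text
time_s: 15.45
position: [0.6229, 0.187, 0.0874]
eef_rot: [[-0.133, 0.991, 0.003], [0.991, 0.133, 0.002], [0.002, 0.003, -1.0]]
force: [0.3, -0.3, 0.0]
grip_width: 0.0501
grip_force: 0.0
```

step_arm(
  series=[
    [0,0,0,7,5],
    [0,0,0,7,5],
    [0,0,0,7,5],
    [0,0,0,7.3,5],
    [0,0,0,0,5],
    [0,0,0,0,5],
  ],
)

```text
time_s: 16.05
position: [0.6194, 0.1823, 0.0877]
eef_rot: [[0.353, 0.936, -0.001], [0.936, -0.353, -0.0], [-0.001, -0.001, -1.0]]
force: [0.3, 0.0, 0.4]
grip_width: 0.0501
grip_force: 0.0
```

```bash
python3 - <<'E'
from h import *
go(.6201,.1828,-.02,-20.8)
E
```

```text
t 16.05 p [0.6194 0.1823 0.0877] yaw_y -20.67 grip 0.050055300913380764 0.0 F [0.2673 0.016  0.3636]
tool shift cm [ 0.0836  0.0576 10.7674] turn 0.12790072967965216
```

step_arm(
  series=[
    [0.1,0,3,0,5],
    [0,0,3,0,5],
    [0,0,2,0,5],
    [0,0,1,0,5],
    [0,0,1,0,5],
    [0,0,0.7,0,5],
    [0,0,0,0,1.2],
    [0,0,0,0,1.2],
    [0,0,0,0,1.2],
    [0,0,0,0,1.2],
    [0,0,0,0,1.2],
    [0,0,0,0,1.2],
  ],
  newtons=20,
)

```text
time_s: 17.25
position: [0.6209, 0.1838, -0.0181]
eef_rot: [[0.356, 0.935, 0.001], [0.935, -0.356, 0.0], [0.001, 0.001, -1.0]]
force: [-0.5, -0.2, 3.1]
grip_width: 0.0186
grip_force: 21.0
```

step_arm(
  series=[
    [-0.02,-0.82,0,-3.5,1.2],
    [-0.02,-0.82,0,-3.5,1.2],
    [-0.1,-1.65,0,-7,1.2],
    [-0.1,-1.65,0,-7,1.2],
    [-0.1,-1.65,0,-7,1.2],
    [-0.1,-1.65,0,-7,1.2],
    [-0.1,-1.65,0,-7,1.2],
    [-0.02,-0.82,0,-3.5,1.2],
    [-0.02,-0.82,0,-3.5,1.2],
    [0,0,0,0,1.2],
  ],
)

```text
time_s: 18.25
position: [0.5089, 0.1759, -0.0182]
eef_rot: [[-0.473, 0.881, 0.002], [0.881, 0.473, -0.001], [-0.002, 0.001, -1.0]]
force: [0.8, -3.3, 3.2]
grip_width: 0.019
grip_force: 21.3
```

```bash
cat >> h.py <<'E'
def pol():
    s=get_state();d=np.array(s['position'])[:2]-[.5725,.0575];R=np.array(s['eef_rot'])
    print('t',s['time_s'],'polar',np.hypot(*d),np.degrees(np.arctan2(d[1],d[0])),'xyaw',np.degrees(np.arctan2(R[1,0],R[0,0])),'F',np.array(s['force']),s['grip_width'],s['grip_force'],np.array(s['joints']))
E
python3 -c "
from h import *
pol()"
```

```text
t 18.25 polar 0.13444571539568637 118.25294539330125 xyaw 118.22242220722688 F [ 0.8023 -3.3377  3.1927] 0.018983464590478803 21.274059248389676 [ 0.2553  0.5021  1.8333 -0.0017  0.8048 -0.2361]
```

step_arm(
  series=[
    [-0.02,-0.82,0,-3.5,1.2],
    [-0.02,-0.82,0,-3.5,1.2],
    [-0.1,-1.64,0,-7,1.2],
    [-0.1,-1.64,0,-7,1.2],
    [-0.1,-1.64,0,-7,1.2],
    [-0.1,-1.64,0,-7,1.2],
    [-0.1,-1.64,0,-7,1.2],
    [-0.02,-0.82,0,-3.5,1.2],
    [-0.02,-0.82,0,-3.5,1.2],
    [0,0,0,0,1.2],
    [0,0,0,0,1.2],
  ],
)

```text
time_s: 19.35
position: [0.4437, 0.0883, -0.0182]
eef_rot: [[-0.974, 0.224, 0.005], [0.224, 0.974, 0.0], [-0.005, 0.001, -1.0]]
force: [4.6, -0.8, 3.7]
grip_width: 0.0186
grip_force: 21.3
```

```bash
python3 -c "
from h import *
pol()"
```

```text
t 19.35 polar 0.13247072454760428 166.56706531723924 xyaw 167.02958655274284 F [ 4.5554 -0.8341  3.7282] 0.01855510087259298 21.29943133739289 [ 0.1032  0.4233  2.0234 -0.0004  0.6901 -1.241 ]
```

step_arm(
  series=[
    [0,-0.1,0,0,1.2],
    [0,0,0,0,1.2],
    [0,0,0,0,4],
    [0,0,0,0,4],
    [0,0,0,0,4],
    [0,0,-1.5,0,4],
    [0,0,-3,0,4],
    [0,0,-3,0,5],
    [0,0,-3,0,6],
    [0,-4,0,0,7],
    [0,-4,0,0,7],
    [0,-4,0,0,7],
  ],
)

```text
time_s: 20.55
position: [0.4122, -0.0303, 0.0861]
eef_rot: [[-0.975, 0.221, -0.001], [0.221, 0.975, 0.0], [0.001, 0.0, -1.0]]
force: [0.1, 0.0, -0.8]
grip_width: 0.07
grip_force: 0.0
```

step_arm(
  series=[
    [0,-4,0,0,7],
    [0,-4,0,0,7],
    [0,-4,0,0,7],
    [0,0,0,0,7],
  ],
)

```text
time_s: 20.95
position: [0.3858, -0.1504, 0.0858]
eef_rot: [[-0.974, 0.228, -0.001], [0.228, 0.974, -0.001], [0.001, -0.001, -1.0]]
force: [0.6, 0.4, 0.1]
grip_width: 0.0695
grip_force: 0.0
```

```bash
python3 - <<'E'
from h import *
a=save('top','t6');go(.5316,-.1206,0,17);pol()
l=cv2.resize(a[115:230,90:245],None,fx=4.5,fy=4.5,interpolation=cv2.INTER_CUBIC)
cv2.imwrite('pics/z6.png',l[:,:,::-1])
for q in ('nest_51','gear','rim_knob'):
  for c in ('top','side'):
    if c=='side': save('side','s6')
    print(q,c,[(np.array(r['point']),round(r['p'],2)) for r in landmark_of(c,q)[:4]])
E
```

```text
t 21.0 p [ 0.3858 -0.1483  0.0857] yaw_y 76.86 grip 0.06997408245346073 0.0 F [-0.4111  0.2791  0.3474]
tool shift cm [-13.5849   6.0048   8.5505] turn 59.859516784590724
t 21.0 polar 0.27784830781444675 -132.2212041388249 xyaw 166.8595600130447 F [-0.4111  0.2791  0.3474] 0.06997408245346073 0.0 [-0.4692  0.2088  1.9752  0.      0.9593 -1.8107]
nest_51 top [(array([0.4967, 0.0363, 0.0203]), 0.97), (array([0.5105, 0.1159, 0.0216]), 0.94), (array([ 0.5545, -0.0165,  0.0149]), 0.82)]
nest_51 side [(array([ 0.5573, -0.0185,  0.0218]), 0.71), (array([0.5102, 0.1137, 0.0216]), 0.63), (array([0.4955, 0.0382, 0.0237]), 0.56)]
gear top [(array([ 0.5285, -0.1185,  0.013 ]), 0.74), (array([ 0.4379, -0.6758,  0.0226]), 0.47)]
gear side [(array([ 0.4406, -0.6708,  0.024 ]), 0.73), (array([ 0.5357, -0.1171,  0.0074]), 0.45)]
rim_knob top [(array([ 0.4853, -0.0362,  0.038 ]), 0.58)]
rim_knob side [(array([ 0.4835, -0.0396,  0.0355]), 0.61)]
```

View pics/z6.png

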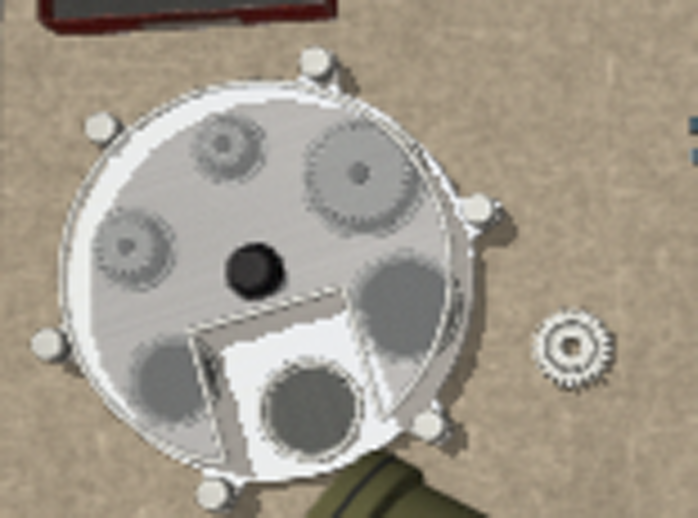

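```bash
python3 - <<'E'
from h import *
K=[(214,493),(430,424),(480,210),(316,62),(102,127),(48,345)]
x,r=tray([cr(p,.036) for p in K]);print(x[:2],np.degrees(x[2]),np.abs(r).max())
n=x[:2]+.082*np.array([np.cos(x[2]+np.pi/6),np.sin(x[2]+np.pi/6)]);print('nest fit',n,'direct floor',cr((312,408),.022),'gear',cr((573,349),.016))
g=cr((573,349),.016)
go(g[0],g[1],.03,17)
E
```

```text
[0.5731 0.0576] 167.78161602522704 0.0008837106510604098
nest fit [0.495  0.0325] direct floor [0.4963 0.0331 0.022 ] gear [ 0.5317 -0.12    0.016 ]
t 21.45 p [ 0.3872 -0.1459  0.0861] yaw_y 77.27 grip 0.06992276952909876 0.0 F [-0.6041  0.2316  0.4481]
tool shift cm [-13.5227   5.7161   5.606 ] turn 60.27224740788613
```

step_arm(
  series=[
    [-2.7,1.14,0,0,7],
    [-2.7,1.14,0,0,7],
    [-2.7,1.14,0,0,7],
    [-2.7,1.14,0,0,7],
    [-2.7,1.14,0,0,7],
    [0,0,0,-7.6,7],
    [0,0,0,-7.6,7],
    [0,0,0,-7.6,7],
    [0,0,0,-7.6,7],
    [0,0,0,0,7],
    [0,0,0,0,7],
  ],
)

```text
time_s: 22.55
position: [0.5313, -0.1208, 0.086]
eef_rot: [[-0.954, -0.3, -0.0], [-0.3, 0.954, 0.0], [0.0, 0.0, -1.0]]
force: [-0.1, -0.7, -0.4]
grip_width: 0.0705
grip_force: 0.0
```

```bash
python3 -c "
from h import *
go(.5317,-.12,-.035,107.8)"
```

```text
t 22.55 p [ 0.5313 -0.1208  0.086 ] yaw_y 107.43 grip 0.07049708600727544 0.0 F [-0.143  -0.7187 -0.4098]
tool shift cm [-0.0606  0.0663 12.1031] turn -0.3720734244395203
```

step_arm(
  series=[
    [-0.06,0.07,4,0,7],
    [0,0,4,0,7],
    [0,0,2,0,7],
    [0,0,1,0,7],
    [0,0,0.7,0,7],
    [0,0,0.4,0,7],
    [0,0,0,0,7],
    [0,0,0,0,4],
    [0,0,0,0,4],
    [0,0,0,0,4],
    [0,0,0,0,4],
    [0,0,0,0,4],
  ],
  newtons=20,
)

```text
time_s: 23.75
position: [0.5324, -0.1204, -0.0337]
eef_rot: [[-0.953, -0.302, 0.002], [-0.302, 0.953, -0.0], [-0.002, -0.001, -1.0]]
force: [-1.3, 1.3, 6.7]
grip_width: 0.0462
grip_force: 20.2
```

step_arm(
  series=[
    [0,0,0,0,7],
    [0,0,0,0,7],
    [0,0,0,0,7],
    [0,0,0,0,7],
    [0,0,-0.7,0,7],
  ],
)

```text
time_s: 24.25
position: [0.5308, -0.1202, -0.0285]
eef_rot: [[-0.953, -0.302, -0.002], [-0.302, 0.953, 0.001], [0.002, 0.001, -1.0]]
force: [0.5, 0.5, -0.5]
grip_width: 0.0702
grip_force: 0.0
```

step_arm(
  series=[
    [0,0,0,8.2,7],
    [0,0,0,8.2,7],
    [0,0,0,8.2,7],
    [0,0,0,8.2,7],
    [0,0,0,8.2,7],
    [0,0,0,8.2,7],
    [0,0,0,8.2,7],
    [0,0,0,8.2,7],
    [0,0,0,8.2,7],
    [0,0,0,8.2,7],
    [0,0,0,8,7],
    [0,0,0,0,7],
  ],
)

```text
time_s: 25.45
position: [0.5319, -0.1205, -0.0275]
eef_rot: [[-0.301, 0.953, 0.0], [0.953, 0.301, -0.0], [-0.0, 0.0, -1.0]]
force: [0.0, 0.3, -0.4]
grip_width: 0.0702
grip_force: 0.0
```

step_arm(
  series=[
    [0,0,0,0,4],
    [0,0,0,0,4],
    [0,0,0,0,4],
    [0,0,0,0,4],
    [0,0,0,0,4],
  ],
  newtons=30,
)

```text
time_s: 25.95
position: [0.5323, -0.1205, -0.0271]
eef_rot: [[-0.304, 0.953, 0.001], [0.953, 0.304, -0.0], [-0.001, 0.001, -1.0]]
force: [-0.7, 0.7, 5.8]
grip_width: 0.0441
grip_force: 29.7
```

```bash
python3 -c "
from h import *
go(.4952,.0326,.06,17.5)"
```

```text
t 25.95 p [ 0.5323 -0.1205 -0.0271] yaw_y 17.67 grip 0.04413098910442819 29.74173517897725 F [-0.6692  0.6546  5.8141]
tool shift cm [15.7049  1.119  -8.7152] turn 0.1688861697635673
```

step_arm(
  series=[
    [0,0,0,0,5.8],
    [0,0,0,0,5.8],
    [0,0,0.4,0,5.8],
    [0,0,0,0,5.8],
    [0,0,0,0,4],
    [0,0,0,0,4],
    [0,0,0,0,4],
    [0,0,-1,0,4],
    [0,0,-3,0,4],
    [0,0,-4,0,4],
    [0,0,-2,0,4],
    [0,0,0,0,4],
  ],
  newtons=40,
)

```text
time_s: 27.15
position: [0.5346, -0.1213, 0.0717]
eef_rot: [[-0.302, 0.953, 0.007], [0.953, 0.302, -0.002], [-0.004, 0.006, -1.0]]
force: [0.1, -0.5, -2.0]
grip_width: 0.0455
grip_force: 41.5
```

```bash
python3 - <<'E'
from h import *
b=save('side','s7');go(.4952,.0326,.07,17.7)
p=proj('side',get_state()['position']).astype(int);print(p)
B=cv2.resize(b[p[1]-50:p[1]+25,p[0]-40:p[0]+40],None,fx=7,fy=7,interpolation=cv2.INTER_CUBIC)
cv2.imwrite('pics/z7.png',B[:,:,::-1])
E
```

```text
t 27.2 p [ 0.533  -0.1209  0.0698] yaw_y 17.57 grip 0.045035905065959975 41.49522051215172 F [-0.1433  0.022  -2.5493]
tool shift cm [15.7729  1.0267 -0.0569] turn -0.12987763629038795
[264 183]
```

View pics/z7.png

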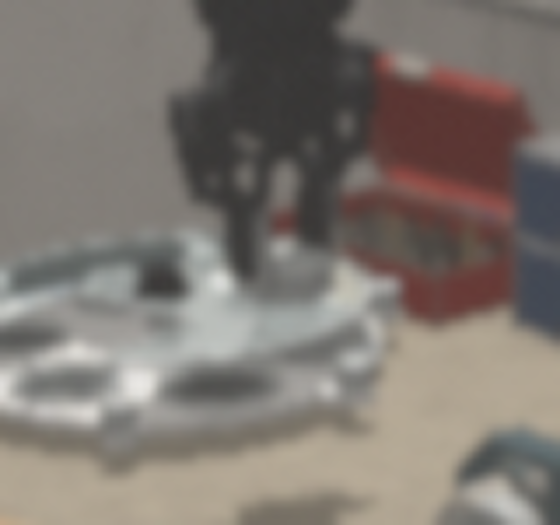

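step_arm(
  series=[
    [1.5,0.1,0,0,4],
    [2.6,0.17,0,0,4],
    [2.6,0.17,0,0,4],
    [2.6,0.17,0,0,4],
    [2.6,0.17,0,0,4],
    [2.4,0.17,0,0,4],
    [1.47,0.08,0,0,4],
    [0,0,0,0,4],
    [0,0,3,0,4],
    [0,0,2,0,4],
    [0,0,0,0,4],
    [0,0,0,0,4],
  ],
)

```text
time_s: 28.4
position: [0.4935, 0.0326, 0.0176]
eef_rot: [[-0.301, 0.954, -0.002], [0.954, 0.301, -0.0], [0.0, -0.002, -1.0]]
force: [0.2, 0.0, -1.9]
grip_width: 0.045
grip_force: 41.6
```

```bash
python3 - <<'E'
from h import *
go(.4952,.0326,-.012,17.8);save('top','t8')
E
```

```text
t 28.4 p [0.4935 0.0326 0.0176] yaw_y 17.54 grip 0.04495082248867355 41.56723100692034 F [ 0.1915  0.029  -1.8693]
tool shift cm [-0.0495  0.1664  2.961 ] turn -0.2622117782445059
```

step_arm(
  series=[
    [-0.05,0.14,0,0,4],
    [0,0,1,0,4],
    [0,0,0.8,0,4],
    [0,0,0.4,0,4],
    [0,0,0.2,0,4],
    [0,0,0.2,0,4],
    [0,0,0,0,4],
  ],
)

```text
time_s: 29.15
position: [0.4952, 0.033, -0.0082]
eef_rot: [[-0.302, 0.953, -0.001], [0.953, 0.302, 0.0], [0.0, -0.001, -1.0]]
force: [-0.7, -0.2, -1.5]
grip_width: 0.0448
grip_force: 41.6
```

```bash
python3 - <<'E'
from h import *
go(.4952,.0326,-.012,17.8)
E
```

```text
t 29.15 p [ 0.4952  0.033  -0.0082] yaw_y 17.57 grip 0.04481810098560722 41.561027839779854 F [-0.734  -0.1543 -1.5272]
tool shift cm [-0.0384 -0.0164  0.3831] turn -0.2321483380036966
```

No contact force; on down.

step_arm(
  series=[
    [0,0,0.1,0,4],
    [0,0,0.1,0,4],
    [0,0,0.1,0,4],
    [0,0,0,0,4],
  ],
)

```text
time_s: 29.55
position: [0.4955, 0.033, -0.0109]
eef_rot: [[-0.302, 0.953, 0.0], [0.953, 0.302, 0.0], [0.0, 0.0, -1.0]]
force: [0.4, 0.3, -1.6]
grip_width: 0.0449
grip_force: 41.6
```

step_arm(
  series=[
    [0,0,0.1,0,4],
    [0,0,0.05,0,4],
    [0,0,0,0,4],
  ],
)

```text
time_s: 29.85
position: [0.4957, 0.033, -0.0118]
eef_rot: [[-0.302, 0.953, 0.001], [0.953, 0.302, -0.0], [-0.0, 0.001, -1.0]]
force: [-1.5, 0.3, 5.6]
grip_width: 0.0447
grip_force: 42.2
```

step_arm(
  series=[
    [0,0,0,0,4.8],
    [0,0,0,0,5.2],
    [0,0,0,0,5.8],
    [0,0,0,0,5.8],
    [0,0,-0.5,0,5.8],
    [0,0,-1.5,0,5.8],
    [0,0,-3,0,5.8],
    [0,0,-3,0,5.8],
    [-4,0,-1,0,5.8],
    [-5,0,0,0,5.8],
    [-5,0,0,0,5.8],
    [-5,0,0,0,5.8],
  ],
)

```text
time_s: 31.05
position: [0.5533, -0.1498, 0.0784]
eef_rot: [[-0.302, 0.953, 0.001], [0.953, 0.302, -0.0], [-0.001, 0.001, -1.0]]
force: [-0.4, 1.5, -0.4]
grip_width: 0.0582
grip_force: 0.0
```

```bash
python3 - <<'E'
from h import *
a=save('top','t9');b=save('side','s9');go(.5,0,.1)
l=cv2.resize(a[115:230,90:210],None,fx=4,fy=4,interpolation=cv2.INTER_CUBIC)
r=cv2.resize(b[155:215,200:280],(480,460)[0:1]+(360,),interpolation=cv2.INTER_CUBIC)
r=cv2.resize(r,(310,232));r=cv2.copyMakeBorder(r,0,l.shape[0]-232,0,0,0)
cv2.imwrite('pics/z9.png',np.hstack([l,r])[:,:,::-1])
for q in('gear','blank_large','blank_small','brush','hex_key','caliper'):
  for c in('top','side'):print(q,c,[(np.array(v['point']),round(v['p'],2)) for v in landmark_of(c,q)[:3]])
E
```

```text
t 31.15 p [ 0.5564 -0.1548  0.0785] yaw_y 17.29 grip 0.05814550922187417 0.0 F [ 0.3744 -0.0318  0.4304]
tool shift cm [16.4456 -0.7761 -2.2451] turn None
gear top [(array([0.4952, 0.0337, 0.0324]), 0.68), (array([ 0.4375, -0.6743,  0.0237]), 0.56)]
gear side [(array([ 0.4399, -0.6692,  0.0237]), 0.87), (array([0.4972, 0.0324, 0.0278]), 0.62), (array([ 0.3852, -0.0894, -0.0071]), 0.18)]
blank_large top [(array([ 0.5104, -0.3147,  0.0424]), 0.6), (array([ 0.5519, -0.0189,  0.0149]), 0.29)]
blank_large side [(array([ 0.5106, -0.3202,  0.0381]), 0.59)]
blank_small top [(array([ 0.4078, -0.3302,  0.0359]), 0.5), (array([ 0.5089, -0.3183,  0.0454]), 0.41)]
blank_small side [(array([ 0.4071, -0.3308,  0.0363]), 0.43)]
brush top [(array([ 0.3794, -0.094 ,  0.0035]), 0.71)]
brush side [(array([ 0.3817, -0.0889, -0.004 ]), 0.78)]
hex_key top []
hex_key side [(array([0.3873, 0.1411, 0.0002]), 0.37)]
caliper top [(array([ 0.4426, -0.5463,  0.0052]), 0.56)]
caliper side [(array([ 0.4386, -0.5489, -0.0028]), 0.78)]
```

View pics/z9.png

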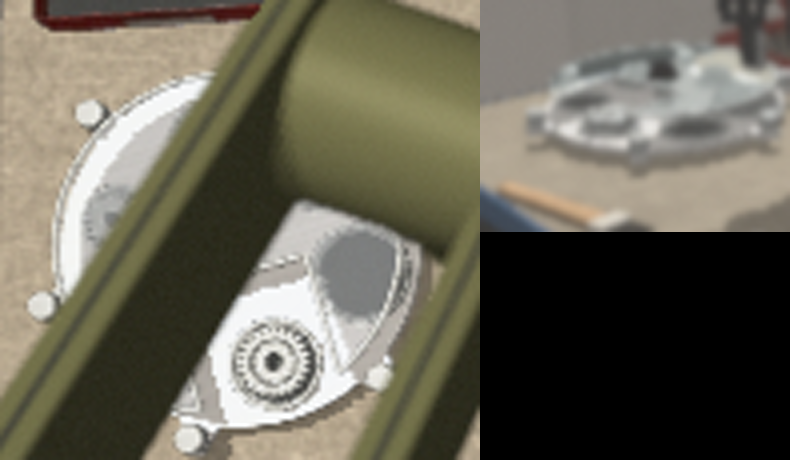

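The gear sits concentric in the nest (crop pixel 273,362), and the nest is centred in the gap. The side camera puts it at z = 0.028 m, so it is fully down. The bystanders read at their starting poses.

```bash
python3 -c "
from bench import *
print(close_job())"
```

```text
the job is handed in; nothing more can be done
None
```

I laid the gear flat on the trolley, turned the tray to bring nest_51 to the front gap, set the gear in it and handed the job in; the last camera check showed it flat and fully down, with the blanks, brush, hex key and caliper in place, but hand-in returned no verdict.

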